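Shut the jig clamp and find the socket for its lock nut

ROBOT

A 6-joint arm with a two-finger parallel gripper is mounted at the origin on the work surface. World frame = base frame: x ahead of the robot, y to its left, z up, the work surface at z = 0. Lengths are in m, angles in rad, forces in N, time in s.
With the tool pointing down it reaches from about 0.375 to 0.9 m from the base axis. Payload 3.1 kg.
Tool frame: the origin (TCP) lies midway between the tips of the shut fingers; the grasp point (between the pads) lies 19 mm behind it; x points along the fingers, y is the direction in which the jaws open and shut, and the axes are right-handed (so a half turn about x gives the same grasp; the last joint's range is limited). The gripper opens to 87 mm and grips with 3 to 60 N. Pads are 19 mm wide; open, the fingers measure 117 mm over their backs; the gripper's body (75 mm by 190 mm) begins 51 mm behind the grasp point.
Start: joints at [1.153, 0.527, 1.433, -0, 1.181, -0.178], TCP at [0.148, 0.607, 0.223] pointing down, gripper open.
Joint ranges: [-3.08, 3.08], [-0.75, 2.2], [0.22, 2.44], [-1.43, 4.57], [0, 2.65], [-2.85, 2.85]. Speed limits (rad/s): [2.79, 2.79, 3.14, 3.14, 3.14, 3.14].

INTERFACE

Orientations are given as a unit quaternion [x, y, z, w].
In Python, from rig import get_obs, imaging, robot gives the robot as it stands.
- The arm moves only by the shell command python3 -m inch 'ROWS' [FORCE]. ROWS is JSON, a list of rows, each a list of 3 entries, a list of its own where there are three numbers: the finger opening in mm, from 0 to 87, then the shift along the tool's x, y, z in mm, then the turn, a rotation vector about the tool's x, y, z in degrees. In form: [[grip, [dx, dy, dz], [wx, wy, wz]], ...]. A call has 1 to 12 rows; each row shifts and turns the pose as measured when the row begins, along the tool's axes as they then stand; what a row does not reach is not made up. A row lasts 1/8 s, in which the tool goes at most 62.5 mm and 10.7 degrees, less where a joint would pass 70% of its speed; a pose out of reach is approached as far as the arm can. A call with a gripper value outside its range is refused whole. The fingers move at their own pace and stop on an object; FORCE is the grip in N (left out, the last holds). Time passes only in rows, so rows that do not move let the fingers close. It gives the time, the measured TCP pose, the force and the opening at its end, in the units of the state.
- get_obs(): the state, without advancing time (a new reading comes with each control period).
- imaging.camera(name): name is "scene" or "top" or "wrist"; returns the picture (400x640x3 uint8, red, green, blue); there is no depth.
- imaging.camera_params(name): a dict with "camera_matrix" (3x3 intrinsics, pixels), "xyz" and "rotation" of the camera in the world. Camera axes: x right, y down, z forward; pixel columns grow to the right and rows downward; lengths in m; the calibration is good to about 2 mm. A picture is of the moment at which its call begins: read the wrist's pose just before it. camera_params takes no time and is no camera call; for the wrist camera it gives the pose at the moment of the call.
- robot.hand_in(): hands the job in, once; it reports no verdict.
Trained networks look in the newest picture that a camera, given by its name, has taken for a name from the list of things; names that differ only in an ending like _2 or _b are one class to them, and where a whole thing is asked for, a point or a joint stands for the part that bears it (a point fixed in the world has none). Each returns a list of dicts, best first, with "confidence" (0 to 1); they miss things now and then, are a little off and sometimes report something else, mostly with a low value. They report only what shows in the picture. A call takes as long as a camera call.
- imaging.cut_out(camera, target): "pixels" (400x640 bool, what is visible of it) and "box" ([centre column, centre row, width, height] in pixels, round what is visible of it).
- imaging.tip_of(camera, target): "pixel" ([column, row] in pixels: a listed point, or the origin of a listed thing).
The state is a dict: "time": time; "q": joint angles; "joint_velocities": joint speeds; "joint_torque": joint torques, N m; "position": TCP position; "tool_rot": TCP orientation; "ft_force": force on the tool from outside, world axes, zero at the start; "moment": the same for the moment, N m; "grip_width": finger opening in m.
Only numpy, scipy, OpenCV 4.12 (cv2) and the standard library are available. Lean on these libraries where they do the work, as an engineer would, in place of code of your own. Each camera call takes 0.05 s, during which the arm holds its last target. There are 200 camera calls.

TASK

A printed boat hull lies loaded in the holding jig: swing the jig's clamp arm fully down over it, then find which of the three sockets fits the recessed lock nut at the jig's front, between the prongs of the clamp fork (not the two spare nuts parked at its back). A misfit stays perched on the nut or on the rim around it: stand it back upright on the bench. Push the fitting socket down all the way home on the nut and finish there, still gripping the socket upright, with the clamp shut and the other things on the bench left where they are.

Things in the scene. Friction and masses are not known exactly. Their poses are not given: they have to be found in the camera images.
- clamp (a joint): Hinge angle of the clamp arm (rad): 0 = fully down (hard stop), grows as it swings up, upper stop 1.2; starts at 0.5 to 0.9. Steel arm 36 mm wide, 8 mm thick, from the hinge at the jig's back (+x of the jig) to a fork that drops around the nut's puck at the front. The stiff hinge (0.35 N m friction) holds it at any angle; 2 to 6 N down near its end shut it.
- clamp_press (a point): Point on the upper face of the clamp arm, a good place to push down; 125 mm from the hinge line, 20 mm short of the arm's end; moves with the arm. 52 mm above the bench when the arm is down.
- clamp_hinge (a point): Middle of the clamp's hinge line, fixed to the jig, 48 mm above the bench; axes as the jig's (hinge line along y, x to the jig's back). With the arm down, clamp_press lies 125 mm from it along -x and 4 mm higher.
- nut_seat (a point): Centre of the recess floor around the foot of the lock nut, 20 mm above the bench, fixed; axes as the jig's. The nut is a fixed upright hex, 16 mm tall from this floor, two flats facing +x and -x. It is 17, 22 or 27 mm across flats (changes from run to run, not told). A seated socket's rim lies on this floor; a too small one stops on the nut, 16 mm above it.
- puck_rim (a point): Centre of the puck's rim, 12 mm above nut_seat. The lock nut stands in a round recess 12 mm deep in a steel puck 50 mm across; the nut's top is 4 mm above this rim. The recess is 2.6 mm wider than the socket that fits; a too large one stops on this rim. With the clamp down, its upper face (52 mm above the bench) ends 38 mm from the nut's axis, on the +x side.
- jig: Holding jig fixed to the bench: aluminium plate 250 x 180 x 12 mm (x from -130 to 120 mm), a grey printed boat hull in its middle, brown hinge blocks at the back (+x) up to 60 mm high, two spare pucks with nuts of the other sizes parked at (60, 62) and (60, -62) mm. The lock nut is at x = -88 mm. Origin on the bench.
- socket_small: The small steel socket, loose, about 100 g, standing open end down: 28 mm outside, 32 mm tall, hex bore for a 17 mm nut (2 mm loose), 20 mm deep, flats facing its +x and -x. On top a dark square adapter 16 x 16 mm, from 32 to 72 mm height, sides square to x and y: grip there. Origin: centre of the open rim, z up. The three sockets swap places from run to run.
- socket_medium: The medium steel socket, loose, about 140 g, standing open end down: 34 mm outside, 32 mm tall, hex bore for a 22 mm nut (2 mm loose), 20 mm deep, flats facing its +x and -x. On top a dark square adapter 16 x 16 mm, from 32 to 72 mm height, sides square to x and y: grip there. Origin: centre of the open rim, z up. The three sockets swap places from run to run.
- socket_large: The large steel socket, loose, about 180 g, standing open end down: 40 mm outside, 32 mm tall, hex bore for a 27 mm nut (2 mm loose), 20 mm deep, flats facing its +x and -x. On top a dark square adapter 16 x 16 mm, from 32 to 72 mm height, sides square to x and y: grip there. Origin: centre of the open rim, z up. The three sockets swap places from run to run.
- gear: White printed gear lying flat, 49 mm across, 10 mm high; origin under its centre. Leave alone.
- boat: Loose grey printed boat, 88 x 36 x 50 mm; origin under its middle. Leave alone.
- glue_stick: Upright glue stick, 30 mm across, 95 mm tall; origin at its foot. Leave alone.
- screwdriver: Screwdriver 190 mm long lying between the robot and the jig; origin under its middle. Leave alone.
- coupling: Small aluminium cylinder standing upright, 25 mm across, 30 mm tall; origin at its foot. Leave alone.
- caliper: Steel caliper 220 mm long lying flat; origin under its middle. Leave alone.

How it is judged:
By the outcome, as a careful person would: the job done as asked, in the order asked, and still so for the second after the job is handed in, while the arm keeps its last pose, push and grip.
It also fails if it takes over 70 s, if anything falls off the work surface, if the arm or the gripper's body presses on something with over 40 N, if the wrist force passes 120 N, or if a joint passes its speed limit or range.

## Working session

There is one attempt and no reset: what is moved stays moved. The work goes in short steps, Python scripts to look and compute and a shell command to move; the robot and the scene stay as the last step left them, time stands still between calls to the robot, and variables do not carry over. Pictures are saved under pics/ and viewed, about 8 in all and at most 12, crops included, and the job is handed in when it is done.

```bash
mkdir -p pics; ls; cat > h.py <<'E'
import numpy as np, cv2
from scipy.spatial.transform import Rotation as R
from rig import get_obs, imaging, robot
def P(n):
    p=imaging.camera_params(n); return np.array(p["camera_matrix"]),np.array(p["xyz"]),np.array(p["rotation"])
def ray(n,uv,p=None):
    K,t,Rm=p or P(n); 
    if Rm.shape!=(3,3): Rm=R.from_quat(Rm).as_matrix()
    d=Rm@np.linalg.inv(K)@np.array([uv[0],uv[1],1.]); return t,d/np.linalg.norm(d)
def atz(r,z): t,d=r; return t+d*(z-t[2])/d[2]
def tri(rs):
    A=sum(np.eye(3)-np.outer(d,d) for t,d in rs); b=sum((np.eye(3)-np.outer(d,d))@t for t,d in rs)
    x=np.linalg.solve(A,b); return x,[1e3*np.linalg.norm(np.cross(x-t,d)) for t,d in rs]
def proj(n,X,p=None):
    K,t,Rm=p or P(n)
    if Rm.shape!=(3,3): Rm=R.from_quat(Rm).as_matrix()
    c=K@(Rm.T@(np.array(X)-t)); return c[:2]/c[2]
def save(n,f):
    im=imaging.camera(n); cv2.imwrite('pics/'+f,im[:,:,::-1]); return im
E
python3 - <<'E'
from h import *
np.set_printoptions(precision=4,suppress=True)
a=save('scene','s0.png');b=save('top','t0.png')
cv2.imwrite('pics/st.png',np.vstack([cv2.resize(x,(480,300)) for x in(a,b)])[:,:,::-1])
for n in('scene','top','wrist'): print(n,imaging.camera_params(n))
ps={n:P(n) for n in('scene','top')}
for k in['clamp_press','clamp_hinge','nut_seat','puck_rim','jig','socket_small','socket_medium','socket_large','gear','boat','glue_stick','screwdriver','coupling','caliper']:
    rs=[];
    for n in ps:
        o=imaging.tip_of(n,k); print(k,n,[(np.round(x['pixel'],1),round(x['confidence'],2)) for x in o[:3]])
        if o: rs.append(ray(n,o[0]['pixel'],ps[n]))
    if len(rs)==2: print('   ',*tri(rs), atz(rs[1],0))
print(get_obs())
E
```

```text
pics
scene {'camera_matrix': array([[383.3286,   0.    , 325.7269],
       [  0.    , 383.3286, 198.7013],
       [  0.    ,   0.    ,   1.    ]]), 'xyz': array([ 0.9354, -0.6112,  0.5568]), 'rotation': array([ 0.8457,  0.2174, -0.1204, -0.4722])}
top {'camera_matrix': array([[515.1843,   0.    , 311.9956],
       [  0.    , 515.1843, 203.6584],
       [  0.    ,   0.    ,   1.    ]]), 'xyz': array([0.4802, 0.0567, 1.6884]), 'rotation': array([ 0.7145, -0.6988,  0.0234, -0.0245])}
wrist {'camera_matrix': array([[322.3713,   0.    , 323.5849],
       [  0.    , 322.3713, 198.8306],
       [  0.    ,   0.    ,   1.    ]]), 'xyz': array([0.0693, 0.6262, 0.3838]), 'rotation': array([0.778 , 0.6102, 0.0917, 0.1181])}
clamp_press scene [(array([352.8, 167.7]), 0.58)]
clamp_press top [(array([284.3, 197.1]), 0.62)]
    [0.6003 0.1429 0.1373] [np.float64(3.5818193052695317), np.float64(3.581819305269534)] [0.6144 0.1523 0.    ]
clamp_hinge scene [(array([378.7, 210.7]), 0.96), (array([250.7, 219.7]), 0.63)]
clamp_hinge top [(array([292.3, 178.3]), 0.67), (array([418.2, 224.3]), 0.28)]
    [0
[... 2604 characters left out ...]
rray([336.5, 157.5]), 0.78)]
caliper top [(array([191.3, 255.8]), 0.68), (array([285.4, 205.6]), 0.57)]
    [ 0.4072  0.4478 -0.0074] [np.float64(9.279941716697325), np.float64(9.279941716697387)] [0.4156 0.4507 0.    ]
{'time': 1.5, 'q': array([ 1.1525,  0.5275,  1.4327,  0.    ,  1.1814, -0.1785]), 'joint_velocities': array([ 0.0003,  0.0011, -0.0018,  0.0003,  0.0013, -0.0001]), 'joint_torque': array([  0.0005, -44.0013, -17.698 ,   0.0633,   0.0507,  -0.0001]), 'position': array([0.1484, 0.6071, 0.2226]), 'tool_rot': array([ 0.0846,  0.702 , -0.0846,  0.702 ]), 'ft_force': array([-0.2028,  0.8892,  0.7733]), 'moment': array([ 0.0249, -0.0444, -0.0085]), 'grip_width': 0.08716698309784107}
```

```bash
python3 - <<'E'
import cv2,numpy as np
a=cv2.imread('pics/s0.png')[130:400,140:460];b=cv2.imread('pics/t0.png')[120:300,180:460]
a=cv2.resize(a,None,fx=2.2,fy=2.2)[:,:700];cv2.imwrite('pics/a.png',a)
cv2.imwrite('pics/b.png',cv2.resize(b,None,fx=2.8,fy=2.8))
E
```

```text
(no output)
```

View pics/a.png

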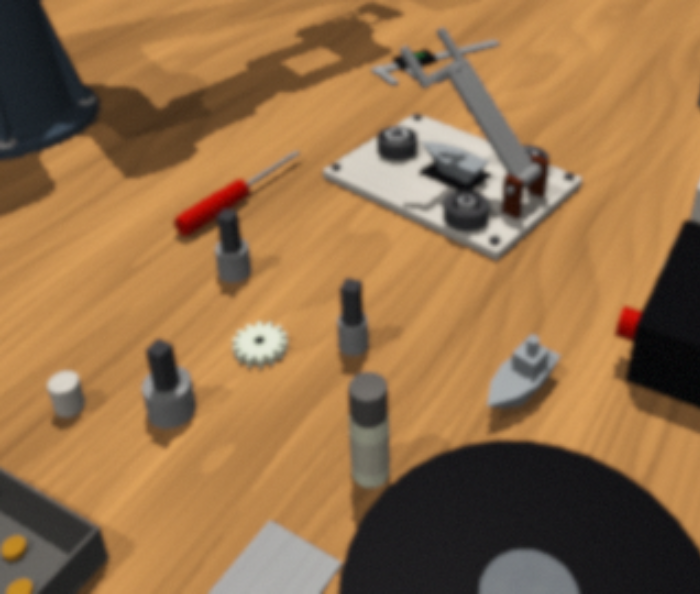

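View pics/b.png

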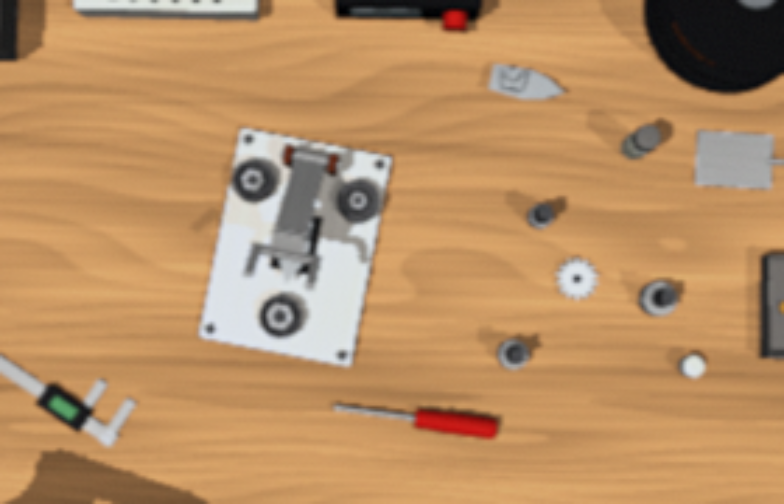

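The sockets stand at top-view pixels: small (373,196), medium (364,246) and large (416,226). The lock nut is at (280,233) and the clamp is up. The nut-to-hinge distance of 183 mm and the yaw of about -11° agree with the text.

```bash
cat >> h.py <<'E'
def st():
    o=get_obs(); M=R.from_quat(o['tool_rot']).as_matrix(); return o,M
def go(p,yaw=None):
    """shift mm in tool axes to world p; turn (deg rotvec) to tool x down, tool y at world yaw deg"""
    o,M=st(); p=np.array([o['position'][i] if p[i] is None else p[i] for i in range(3)])
    y0=np.degrees(np.arctan2(M[1,1],M[0,1])); y=y0 if yaw is None else y0+((yaw-y0+90)%180-90)
    c,s=np.cos(np.radians(y)),np.sin(np.radians(y))
    T=np.c_[[0,0,-1],[c,s,0],np.cross([0,0,-1],[c,s,0])]
    print('t%.2f'%o['time'],'pos',o['position'].round(4),'yaw %.1f'%y0,'q6 %.2f'%o['q'][5],'| shift',(M.T@(p-o['position'])*1e3).round(1),'turn',np.degrees(R.from_matrix(M.T@T).as_rotvec()).round(1),'F',o['ft_force'].round(1),'g %.1f'%(o['grip_width']*1e3))
E
python3 - <<'E'
from h import *
go([.59,.145,.26],79)
E
```

```text
t1.50 pos [0.1484 0.6071 0.2226] yaw 76.3 q6 -0.18 | shift [ -37.5 -344.   538.7] turn [-2.7 -0.  -0. ] F [-0.2  0.9  0.8] g 87.2
```

```bash
python3 -m inch '[[0,[-20,0,0],[0,0,0]],[0,[-20,-28,44],[0,0,0]],[0,[0,-28,44],[0,0,0]],[0,[0,-28,44],[0,0,0]],[0,[0,-28,44],[0,0,0]],[0,[0,-28,44],[0,0,0]],[0,[0,-28,44],[0,0,0]],[0,[0,-28,44],[0,0,0]],[0,[0,-28,44],[0,0,0]],[0,[0,-28,44],[0,0,0]],[0,[0,-28,44],[0,0,0]],[0,[0,-28,44],[-2,0,0]]]' 20; python3 - <<'E'
from h import *
go([.585,.145,.2],79)
E
```

```text
time: 3.0
position: [0.5579, 0.1857, 0.2658]
tool_rot: [0.071, 0.701, -0.067, 0.706]
ft_force: [-0.4, 0.3, -0.3]
grip_width: 0.0007
t3.00 pos [0.5579 0.1857 0.2658] yaw 78.8 q6 -1.25 | shift [ 65.7 -35.1  34.2] turn [-0.2  0.3 -0.4] F [-0.4  0.3 -0.3] g 0.7
```

```bash
python3 - <<'E'
from h import *
np.set_printoptions(precision=4,suppress=True)
p=P('wrist');im=save('wrist','w1.png');print(p[1])
for k in['nut_seat','puck_rim','clamp_press','clamp_hinge']:
    o=imaging.tip_of('wrist',k)
    for x in o[:2]: print(k,x['pixel'],x['confidence'],atz(ray('wrist',x['pixel'],p),.032))
cv2.imwrite('pics/w1c.png',cv2.resize(im,(800,500))[:,:,::-1])
E
```

```text
[0.4769 0.2007 0.4274]
puck_rim [296.4, 187.3] 0.25 [0.5782 0.1482 0.032 ]
clamp_press [108.4, 244.7] 0.63 [ 0.6063 -0.1161  0.032 ]
```

View pics/w1c.png

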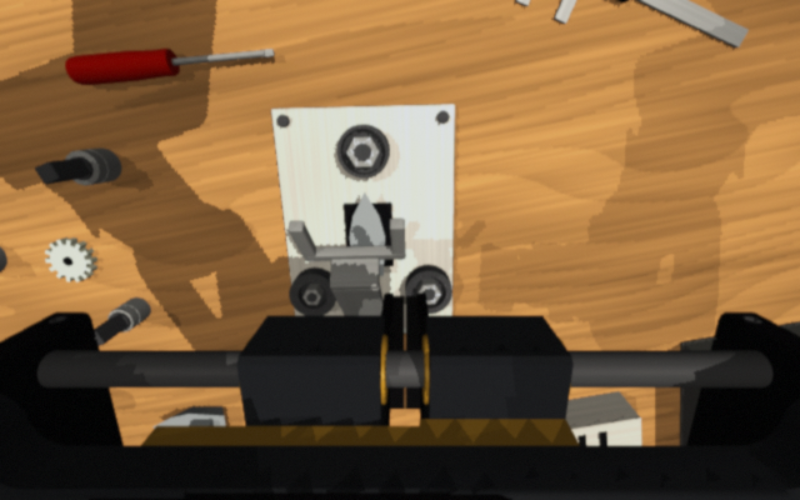

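The wrist view shows the lock nut at about (290,122) in full-frame pixels, with the clamp still up. I'll zoom in on the three nuts to size them.

```bash
python3 - <<'E'
from h import *
im=cv2.imread('pics/w1.png')
c=[im[y-28:y+28,x-28:x+28] for x,y in((290,122),(250,235),(343,231))]
cv2.imwrite('pics/n.png',np.hstack([cv2.resize(x,(264,264),interpolation=cv2.INTER_CUBIC) for x in c]))
E
```

```text
(no output)
```

View pics/n.png

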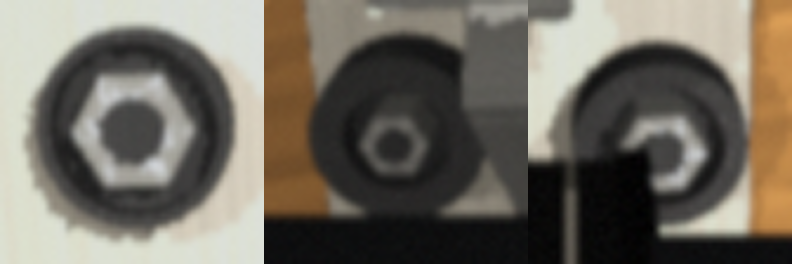

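```bash
python3 -m inch '[[0,[0,-17,17],[0,0,0]],[0,[0,-18,17],[0,0,0]],[0,[30,0,0],[0,0,0]],[0,[0,0,0],[0,0,0]]]'; python3 - <<'E'
from h import *
go([.585,.145,.15],79)
E
```

```text
time: 3.75
position: [0.5826, 0.1465, 0.2357]
tool_rot: [0.069, 0.702, -0.065, 0.706]
ft_force: [0.9, -0.0, 0.6]
grip_width: 0.0006
t3.75 pos [0.5826 0.1465 0.2357] yaw 79.1 q6 -1.32 | shift [85.7 -1.5  2.1] turn [ 0.1  0.3 -0.3] F [ 0.9 -0.   0.6] g 0.6
```

The lock nut is the largest of the three: about 32 mm across corners at the puck's scale, so 27 mm across flats, and the large socket fits. Next I'll shut the clamp.

```bash
python3 -m inch '[[0,[25,0,0],[0,0,0]],[0,[25,0,0],[0,0,0]],[0,[15,0,0],[0,0,0]],[0,[15,0,0],[0,0,0]],[0,[15,0,0],[0,0,0]],[0,[15,0,0],[0,0,0]],[0,[15,0,0],[0,0,0]],[0,[15,0,0],[0,0,0]],[0,[12,0,0],[0,0,0]],[0,[10,0,0],[0,0,0]]]'; python3 - <<'E'
from h import *
go([.585,.145,.052],79)
E
```

```text
time: 5.0
position: [0.5872, 0.1494, 0.0749]
tool_rot: [0.068, 0.699, -0.063, 0.709]
ft_force: [-0.5, 1.2, 1.7]
grip_width: 0.0006
t5.00 pos [0.5872 0.1494 0.0749] yaw 79.4 q6 -1.33 | shift [22.9 -4.9 -1.6] turn [ 0.4  0.8 -0.5] F [-0.5  1.2  1.7] g 0.6
```

```bash
python3 -m inch '[[0,[8,0,0],[0,0,0]],[0,[7,0,0],[0,0,0]],[0,[5,0,0],[0,0,0]],[0,[5,0,0],[0,0,0]],[0,[5,0,0],[0,0,0]]]'; python3 - <<'E'
from h import *
go([.585,.145,.052],79)
E
```

```text
time: 5.62
position: [0.5864, 0.1495, 0.0521]
tool_rot: [0.067, 0.7, -0.063, 0.708]
ft_force: [-10.4, -1.8, 37.1]
grip_width: 0.0002
t5.62 pos [0.5864 0.1495 0.0521] yaw 79.4 q6 -1.33 | shift [ 0.  -4.7 -0.6] turn [ 0.4  0.7 -0.4] F [-10.4  -1.8  37.1] g 0.2
```

```bash
python3 -m inch '[[0,[-20,0,0],[0,0,0]],[0,[-60,0,0],[0,0,0]],[0,[-60,0,0],[0,0,0]],[0,[-55,0,0],[0,0,0]],[70,[0,0,0],[0,0,0]]]'; python3 - <<'E'
from h import *
go([.57,-.27,.26],90)
save('scene','s1.png');
p=P('scene')
n=np.array([.4945,.163]);h=np.array([.6741,.1267])
print(proj('scene',[*h,.048],p),[ (imaging.tip_of('scene',k)[:1]) for k in('clamp_press','nut_seat')])
print(proj('scene',[*(h+(n-h)/np.linalg.norm(n-h)*.125),.052],p))
E
```

```text
time: 6.25
position: [0.5871, 0.1484, 0.2556]
tool_rot: [0.067, 0.696, -0.063, 0.712]
ft_force: [-0.2, -0.5, -1.2]
grip_width: 0.0051
t6.25 pos [0.5871 0.1484 0.2556] yaw 79.4 q6 -1.33 | shift [  -6.6 -414.4   60.1] turn [-10.6   1.3  -0.4] F [-0.2 -0.5 -1.2] g 5.1
[377.66669644 210.10675229] [[{'pixel': [337.1, 194.6], 'confidence': 0.63}], [{'pixel': [319.5, 193.5], 'confidence': 0.88}]]
[337.26719418 191.58745195]
```

```bash
python3 -m inch '[[70,[0,-46,7],[0,0,0]],[70,[0,-46,7],[0,0,0]],[70,[0,-46,7],[0,0,0]],[70,[0,-46,7],[0,0,0]],[70,[0,-46,7],[0,0,0]],[70,[0,-46,7],[0,0,0]],[70,[0,-46,7],[0,0,0]],[70,[0,-46,7],[0,0,0]],[70,[0,-46,7],[0,0,0]],[70,[0,0,0],[-10,1,0]],[70,[0,0,0],[0,0,0]]]'; python3 - <<'E'
from h import *
np.set_printoptions(precision=4,suppress=True)
go([.56,-.27,.26],90)
p=P('wrist');im=save('wrist','w2.png')
for k in('socket_large',):
    print(imaging.tip_of('wrist',k)); print([(x['box'],x['confidence']) for x in imaging.cut_out('wrist',k)])
print(proj('wrist',[.527,-.274,0],p),proj('wrist',[.527,-.274,.072],p))
cv2.imwrite('pics/w2c.png',cv2.resize(im,(800,500))[:,:,::-1]); np.savez('w2.npz',K=p[0],t=p[1],q=p[2])
E
```

```text
time: 7.78
position: [0.5567, -0.2796, 0.2162]
tool_rot: [0.011, 0.726, 0.006, 0.688]
ft_force: [-0.1, 0.9, 0.0]
grip_width: 0.0701
t7.78 pos [ 0.5567 -0.2796  0.2162] yaw 89.6 q6 -2.20 | shift [-43.7  10.7   0.9] turn [-0.4 -3.  -1.4] F [-0.1  0.9  0. ] g 70.1
[{'pixel': [323.9, 153.4], 'confidence': 0.89}]
[([321.6, 159.6, 32.2, 42.4], 0.9)]
[323.5438 154.7767] [325.366  163.1567]
```

View pics/w2c.png

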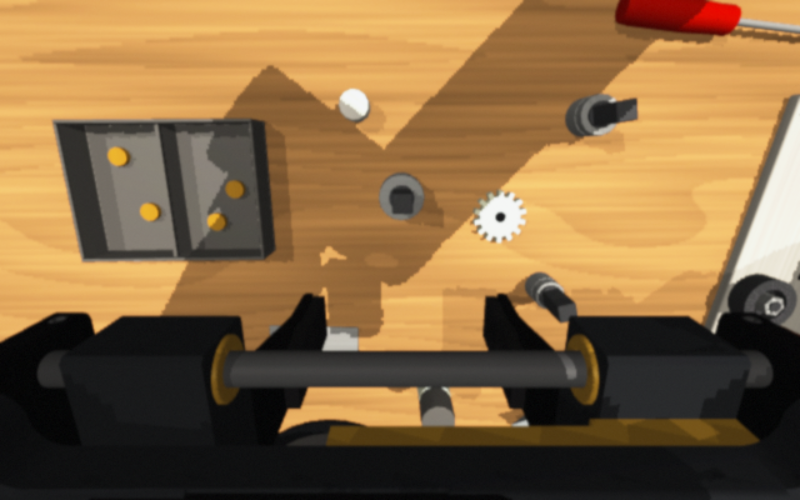

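The large socket is at about (321,158) in the full frame. I'll zoom in for its adapter yaw.

```bash
python3 - <<'E'
from h import *
np.set_printoptions(precision=4,suppress=True)
d=np.load('w2.npz');p=(d['K'],d['t'],d['q'])
im=cv2.imread('pics/w2.png')
# rectify onto horizontal plane z=.072 (adapter top), 0.25mm/px, up=+x, left=+y
cx,cy=.527,-.274;N=280;s=.00025
def rect(z):
    pts=[(cx+dx,cy+dy) for dx in(.035,-.035) for dy in(.035,-.035)]
    src=np.float32([proj('wrist',[a,b,z],p) for a,b in pts]); dst=np.float32([[0,0],[N,0],[0,N],[N,N]])
    return cv2.warpPerspective(im,cv2.getPerspectiveTransform(src,dst),(N,N),flags=cv2.INTER_CUBIC)
r=rect(.072);g=cv2.cvtColor(r,cv2.COLOR_BGR2GRAY)
cv2.imwrite('pics/r.png',cv2.convertScaleAbs(np.hstack([r,rect(.032)]),alpha=1.6,beta=0))
o=imaging.cut_out('top','socket_large')
E
```

```text
(no output)
```

View pics/r.png

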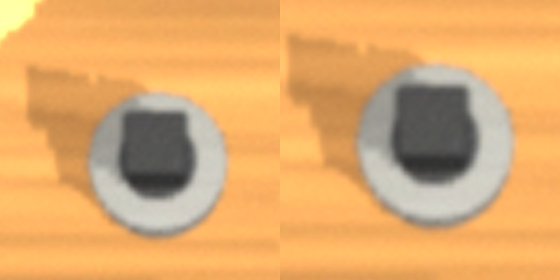

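Rectified at z = 72 mm, the adapter measures 16.0 x 15.5 mm. At 32 mm the ring is about 39 mm across. Both match the sizes given. The socket centre is about (0.526, -0.278), with a yaw of about 1°.

```bash
python3 -m inch '[[70,[0,0,0],[0,-3,-1.4]],[70,[0,0,0],[0,-1,0]],[70,[0,0,0],[0,0,0]]]'; python3 - <<'E'
from h import *
go([.526,-.278,.12],91)
E
```

```text
time: 8.35
position: [0.5581, -0.2767, 0.2184]
tool_rot: [0.001, 0.699, -0.002, 0.715]
ft_force: [-0.9, 0.4, 0.1]
grip_width: 0.0699
t8.35 pos [ 0.5581 -0.2767  0.2184] yaw 89.8 q6 -2.22 | shift [ 97.7  -1.2 -34.2] turn [-1.2  1.2  0.1] F [-0.9  0.4  0.1] g 69.9
```

```bash
python3 -m inch '[[70,[0,-1,-17],[-1,1.2,0]],[70,[20,0,-17],[0,0,0]],[70,[40,0,0],[0,0,0]],[70,[40,0,0],[0,0,0]],[70,[0,0,0],[0,0,0]]]'; python3 - <<'E'
from h import *
np.set_printoptions(precision=4,suppress=True)
go([.526,-.278,.039],91)
p=P('wrist');im=save('wrist','w3.png');np.savez('w3.npz',K=p[0],t=p[1],q=p[2])
print(imaging.tip_of('wrist','socket_large'),proj('wrist',[.526,-.278,.0],p)); 
E
```

```text
time: 8.98
position: [0.5214, -0.2796, 0.1178]
tool_rot: [-0.008, 0.708, 0.004, 0.706]
ft_force: [-0.7, 0.1, 0.5]
grip_width: 0.0701
t8.97 pos [ 0.5214 -0.2796  0.1178] yaw 91.0 q6 -2.26 | shift [78.8  1.9  4.8] turn [-0.  -0.1  0.3] F [-0.7  0.1  0.5] g 70.1
[{'pixel': [332.5, 198.5], 'confidence': 0.59}] [325.8235 198.2816]
```

```bash
cat >> h.py <<'E'
def rect(im,p,c,z,half=.035,N=280):
    pts=[(c[0]+a,c[1]+b) for a in(half,-half) for b in(half,-half)]
    src=np.float32([proj('wrist',[a,b,z],p) for a,b in pts]); dst=np.float32([[0,0],[N,0],[0,N],[N,N]])
    return cv2.warpPerspective(im,cv2.getPerspectiveTransform(src,dst),(N,N),flags=cv2.INTER_CUBIC)
def load(f): d=np.load(f+'.npz'); return cv2.imread('pics/'+f+'.png'),(d['K'],d['t'],d['q'])
E
python3 - <<'E'
from h import *
im,p=load('w3')
cv2.imwrite('pics/r3.png',cv2.convertScaleAbs(np.hstack([rect(im,p,(.526,-.278),z) for z in(.072,.032)]),alpha=1.4,beta=0))
E
```

```text
(no output)
```

View pics/r3.png

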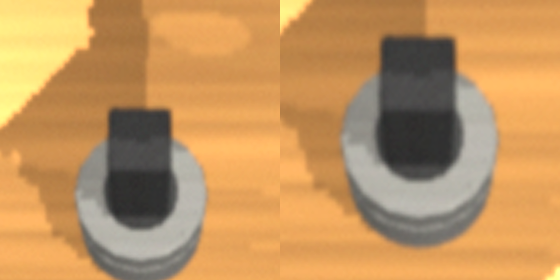

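The second view confirms the socket at (0.526, -0.278), with the adapter centred at (140,138) of 280 in the rectified view. Now the grasp.

```bash
python3 -m inch '[[70,[0,2,5],[0,0,0]],[70,[25,0,0],[0,0,0]],[70,[25,0,0],[0,0,0]],[70,[20,0,0],[0,0,0]],[70,[8,0,0],[0,0,0]],[70,[0,0,0],[0,0,0]]]'; python3 - <<'E'
from h import *
go([.526,-.278,.039],91)
E
```

```text
time: 9.82
position: [0.5389, -0.2854, 0.0526]
tool_rot: [-0.015, 0.699, -0.002, 0.715]
ft_force: [-0.3, -0.1, -0.2]
grip_width: 0.0698
t9.82 pos [ 0.5389 -0.2854  0.0526] yaw 91.1 q6 -2.25 | shift [ 13.1   7.9 -13.1] turn [0.1 1.3 1.4] F [-0.3 -0.1 -0.2] g 69.8
```

```bash
python3 -m inch '[[70,[3,8,-13],[0,1.3,1.4]],[70,[0,0,0],[0,0,0]]]'; python3 - <<'E'
from h import *
go([.526,-.278,.039],91)
E
```

```text
time: 10.07
position: [0.5259, -0.2777, 0.0508]
tool_rot: [-0.007, 0.707, 0.007, 0.707]
ft_force: [-0.4, -0.7, 0.2]
grip_width: 0.0699
t10.07 pos [ 0.5259 -0.2777  0.0508] yaw 91.1 q6 -2.26 | shift [11.8 -0.3  0.1] turn [0.1 0.  0. ] F [-0.4 -0.7  0.2] g 69.9
```

```bash
python3 -m inch '[[70,[12,0,0],[0,0,0]],[70,[0,0,0],[0,0,0]],[5,[0,0,0],[0,0,0]],[5,[0,0,0],[0,0,0]],[5,[0,0,0],[0,0,0]],[5,[0,0,0],[0,0,0]],[5,[0,0,0],[0,0,0]],[5,[0,0,0],[0,0,0]]]' 40; python3 - <<'E'
from h import *
go([.526,-.278,.039],91)
E
```

```text
time: 11.08
position: [0.5265, -0.2783, 0.0388]
tool_rot: [-0.007, 0.706, 0.006, 0.708]
ft_force: [-0.3, -0.5, 0.1]
grip_width: 0.0179
t11.07 pos [ 0.5265 -0.2783  0.0388] yaw 91.1 q6 -2.26 | shift [-0.2  0.3 -0.5] turn [0.1 0.1 0.1] F [-0.3 -0.5  0.1] g 17.9
```

```bash
python3 -m inch '[[5,[0,0,0],[0,0,0]],[5,[-10,0,0],[0,0,0]],[5,[-30,0,0],[0,0,0]],[5,[-50,0,0],[0,0,0]],[5,[-50,0,0],[0,0,0]],[5,[-20,0,0],[0,0,0]]]' 40; python3 - <<'E'
from h import *
go([.4945,.163,.19],79)
E
```

```text
time: 11.82
position: [0.5242, -0.2765, 0.2018]
tool_rot: [-0.005, 0.709, 0.008, 0.705]
ft_force: [-0.1, 0.4, -3.5]
grip_width: 0.0158
t11.82 pos [ 0.5242 -0.2765  0.2018] yaw 91.1 q6 -2.26 | shift [ 13.4 439.9 -21.4] turn [12.1 -0.3 -0.2] F [-0.1  0.4 -3.5] g 15.8
```

```bash
python3 -m inch '[[5,[0,40,-2],[0,0,0]],[5,[0,40,-2],[0,0,0]],[5,[0,40,-2],[0,0,0]],[5,[0,40,-2],[0,0,0]],[5,[0,40,-2],[0,0,0]],[5,[0,40,-2],[0,0,0]],[5,[0,40,-2],[0,0,0]],[5,[0,40,-2],[0,0,0]],[5,[0,40,-2],[0,0,0]],[5,[0,40,-2],[0,0,0]],[5,[0,20,0],[6,0,0]],[5,[0,0,0],[6,0,0]]]'; python3 - <<'E'
from h import *
go([.4945,.163,.19],79)
E
```

```text
time: 13.32
position: [0.4941, 0.1549, 0.2093]
tool_rot: [0.07, 0.702, -0.071, 0.705]
ft_force: [-0.4, 0.6, -2.2]
grip_width: 0.0159
t13.32 pos [0.4941 0.1549 0.2093] yaw 78.6 q6 -1.28 | shift [19.2  8.1 -1.3] turn [-0.4  0.2  0.1] F [-0.4  0.6 -2.2] g 15.9
```

```bash
python3 - <<'E'
from h import *
p=P('wrist');im=save('wrist','w4.png');np.savez('w4.npz',K=p[0],t=p[1],q=p[2])
im,p=load('w4')
A=cv2.resize(rect(im,p,(.4945,.163),.032),(560,560));
# full image small
cv2.imwrite('pics/r4.png',np.hstack([A,cv2.resize(im[:,160:480],(240,300))[:,:] if 0 else np.vstack([cv2.resize(im[:,180:460],(235,336)),np.zeros((224,235,3),np.uint8)])]))
for k in('nut_seat','puck_rim'):
    for x in imaging.tip_of('wrist',k)[:2]: print(k,x,atz(ray('wrist',x['pixel'],p),.02 if k=='nut_seat' else .032))
E
```

```text
(no output)
```

View pics/r4.png

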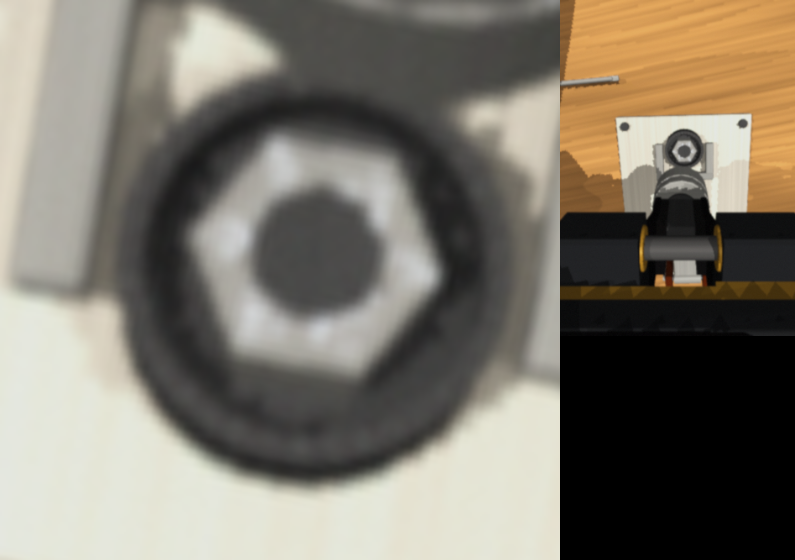

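The rectified view shows the nut centred at (316,255) px with about 31.8 mm across its corners, so 27 mm is confirmed. That puts it at (0.4966, 0.1586) with a yaw of about -9.5°. The fork prongs flank it, so the clamp is shut.

```bash
python3 -m inch '[[5,[30,4,-2],[1.5,0,0]],[5,[30,0,0],[0,0,0]],[5,[30,0,0],[0,0,0]],[5,[0,0,0],[0,0,0]]]'; python3 - <<'E'
from h import *
go([.4966,.1586,.1],80.5)
E
```

```text
time: 13.98
position: [0.4954, 0.1558, 0.1189]
tool_rot: [0.076, 0.7, -0.078, 0.706]
ft_force: [0.4, -0.4, -2.3]
grip_width: 0.0159
t13.97 pos [0.4954 0.1558 0.1189] yaw 77.5 q6 -1.26 | shift [18.9  3.   0.3] turn [-3.   0.5  0.1] F [ 0.4 -0.4 -2.3] g 15.9
```

```bash
python3 -m inch '[[5,[0,3,0],[-3,0.5,0]],[5,[15,0,0],[0,0,0]],[5,[0,0,0],[0,0,0]]]'; python3 - <<'E'
from h import *
go([.4966,.1586,.1],80.5)
E
```

```text
time: 14.35
position: [0.4981, 0.1579, 0.1057]
tool_rot: [0.058, 0.703, -0.059, 0.706]
ft_force: [0.9, -0.1, -2.9]
grip_width: 0.0158
t14.35 pos [0.4981 0.1579 0.1057] yaw 80.5 q6 -1.31 | shift [ 5.7  0.5 -1.6] turn [0.  0.2 0. ] F [ 0.9 -0.1 -2.9] g 15.8
```

```bash
python3 -m inch '[[5,[6,0.5,-1.6],[0,0.2,0]],[5,[10,0,0],[0,0,0]],[5,[0,0,0],[0,0,0]]]'; python3 - <<'E'
from h import *
go([.4966,.1586,.075],80.5)
E
```

```text
time: 14.72
position: [0.4969, 0.1585, 0.0892]
tool_rot: [0.059, 0.704, -0.059, 0.705]
ft_force: [-0.5, -0.5, -2.2]
grip_width: 0.0158
t14.72 pos [0.4969 0.1585 0.0892] yaw 80.5 q6 -1.31 | shift [14.2  0.  -0.3] turn [0.  0.1 0. ] F [-0.5 -0.5 -2.2] g 15.8
```

```bash
python3 -m inch '[[5,[6,0,0],[0,0,0]],[5,[4,0,0],[0,0,0]],[5,[3,0,0],[0,0,0]],[5,[3,0,0],[0,0,0]],[5,[3,0,0],[0,0,0]]]'; python3 - <<'E'
from h import *
go([.4966,.1586,.059],80.5)
E
```

```text
time: 15.35
position: [0.4974, 0.1586, 0.0691]
tool_rot: [0.059, 0.704, -0.058, 0.705]
ft_force: [0.1, -0.2, -1.8]
grip_width: 0.0158
t15.35 pos [0.4974 0.1586 0.0691] yaw 80.5 q6 -1.31 | shift [10.1 -0.2 -0.8] turn [ 0.   0.1 -0. ] F [ 0.1 -0.2 -1.8] g 15.8
```

The socket's rim is already below both the nut's top and the puck rim, with no contact force.

```bash
python3 -m inch '[[5,[3,0,0],[0,0,0]],[5,[3,0,0],[0,0,0]],[5,[3,0,0],[0,0,0]],[5,[2,0,0],[0,0,0]],[5,[2,0,0],[0,0,0]]]'; python3 - <<'E'
from h import *
go([.4966,.1586,.059],80.5)
E
```

```text
time: 15.98
position: [0.4975, 0.1587, 0.0586]
tool_rot: [0.058, 0.704, -0.058, 0.706]
ft_force: [-4.9, -0.8, 20.7]
grip_width: 0.0157
t15.97 pos [0.4975 0.1587 0.0586] yaw 80.5 q6 -1.31 | shift [-0.4 -0.3 -0.9] turn [ 0.   0.2 -0. ] F [-4.9 -0.8 20.7] g 15.7
```

The socket bottomed out at the expected height with a 21 N push. I'll take a last look before handing in.

```bash
python3 -m inch '[[5,[0.5,0,0],[0,0,0]],[5,[0.5,0,0],[0,0,0]]]'; python3 - <<'E'
from h import *
a=save('scene','s9.png');go([None,None,.0588],80.5)
cv2.imwrite('pics/s9c.png',cv2.resize(a[130:400,140:460],None,fx=2.2,fy=2.2)[:,:,::-1])
E
```

```text
time: 16.23
position: [0.4974, 0.1588, 0.0587]
tool_rot: [0.058, 0.704, -0.058, 0.706]
ft_force: [-1.0, 0.4, 3.4]
grip_width: 0.0157
t16.27 pos [0.4975 0.1588 0.0587] yaw 80.6 q6 -1.31 | shift [-0.1  0.   0. ] turn [ 0.1  0.2 -0. ] F [-2.3  0.3  5.7] g 15.8
```

View pics/s9c.png

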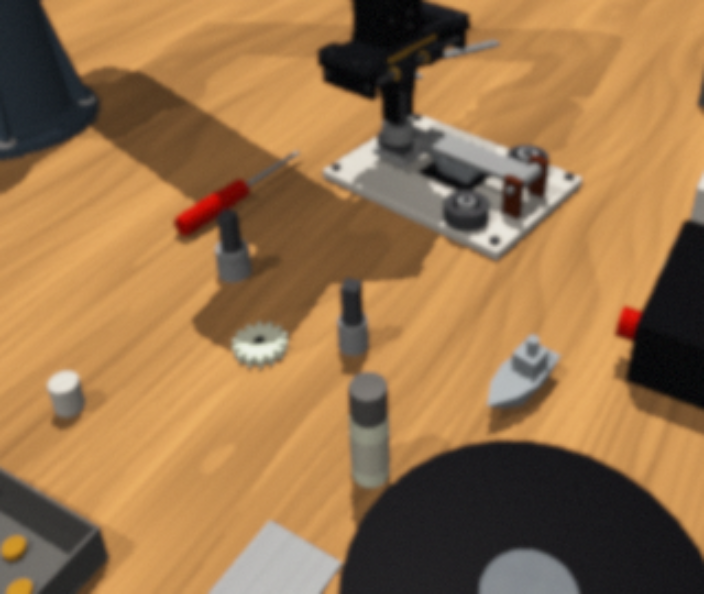

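The picture shows the clamp flat down, the large socket on the lock nut at crop (397,135), and everything else where it started.

```bash
python3 -c "
from rig import robot; print(robot.hand_in())"
```

```text
the job is handed in; nothing more can be done
None
```

The large socket is fully home on the lock nut, still gripped upright, with the clamp shut. The job is handed in, at about 16 s on the robot's clock.

- **Clamp:** I pushed the arm down to its hard stop. The fingertips ended at z = 52 mm with 37 N on the closed fingers, and the pictures show it flat.
- **Choosing the socket:** I sized the lock nut from the wrist images at about 32 mm across corners, which means 27 mm across flats. I went straight to the large socket and never tried the other two.
- **Seating:** The socket slid over the nut without resistance and stopped with the TCP at z = 58.6 mm; 58.8 mm was expected for a seated socket. The push peaked at about 21 N there and had dropped to about 3–6 N by the end. The grip is at 15.8 mm on the 16 mm adapter.
- **Other things:** In the final scene picture, what shows of the rest of the bench looks unmoved. The caliper is mostly hidden behind the gripper there.

**Disagreements:** The `tip_of` network was about 6 mm off on one close view of the large socket, so I used my own image measurement instead. The jig's yaw read between -8.5° and -11.4° depending on the view; I used -9.5°.

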